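Hang the lift-off door on the sample cabinet

ROBOT

A 7-joint arm with a two-finger parallel gripper is mounted at the origin on the work surface. World frame = base frame: x ahead of the robot, y to its left, z up, the work surface at z = 0. Lengths are in m, angles in degrees, forces in N, time in s.
With the tool pointing down it reaches from about 0.425 to 0.875 m from the base axis. Payload 4.7 kg.
Tool frame: the origin (TCP) lies between the finger pads; the fingertips stand env.finger_overhang ahead of it and the grasp point (between the pads) lies 5 mm behind it (env.finger_overhang is the distance from the TCP to the fingertips, in m); z points along the fingers, y is the line along which they close (so a half turn about z gives the same grasp; the last joint's range is limited). The gripper opens to 87 mm and grips with 3 to 60 N. Pads are 19 mm wide; open, the fingers measure 117 mm over their backs; the gripper's body (75 mm by 190 mm) begins 51 mm behind the grasp point.
Start: joints at [64.521, 18.392, -4.016, 83.108, 1.295, 78.541, -3.26], TCP at [0.288, -0.583, 0.237] pointing down, gripper open.
Joint ranges: [-163.93, 163.93], [-17.29, 119.83], [-79.2, 71.16], [3.27, 140.29], [-89.18, 269.18], [5.43, 117.66], [-154.24, 154.24]. Speed limits (degrees/s): [147.25, 147.25, 180, 180, 180, 180, 180].

INTERFACE

Orientations are given as [roll, pitch, yaw] about the fixed x, y, z axes, in that order (R = Rz(yaw) Ry(pitch) Rx(roll)).
In Python, from cell import telemetry, eyes, env, models gives the robot as it stands. The module is installed in compiled form; this text tells all that it offers.
- The arm moves only by the tool drive_tool, never from a script. Its arguments are lists of equal length, an entry for each row: "angular": the turn, a rotation vector about the tool's x, y, z in rad, a list of three; "delta_pos": the shift along the tool's x, y, z in cm, a list of three; "gripper": the finger opening in cm, from 0 to 8.7. A call has 1 to 20 rows; each row shifts and turns the commanded pose from where the row before left it, along the tool's axes as they then stand; what a row does not reach is not made up. A row lasts 1/10 s, in which the tool goes at most 50 mm and 8.59 degrees, less where a joint would pass 70% of its speed; a pose out of reach is approached as far as the arm can. A call with a gripper value outside its range is refused whole. The fingers move at their own pace and stop on an object; "squeeze" is the grip in N (left out, the last holds). Time passes only in rows, so rows that do not move let the fingers close. It gives the time, the measured TCP pose, the force, the opening and the grip force at its end, in the units of the state.
- telemetry.get_obs(): the state, without advancing time (a new reading comes with each control period).
- eyes.read_camera(name): name is "scene" or "side" or "wrist"; returns a dict with "pixels" (420x560x3 uint8, red, green, blue), "mtx" (3x3 intrinsics, pixels), "origin" and "orientation" of the camera in the world. Camera axes: x right, y down, z forward; pixel columns grow to the right and rows downward; lengths in m; the calibration is good to about 2 mm. A picture is of the moment at which its call begins. There is no depth.
- env.sign_off(): hands the job in; it is judged then, once.
Trained networks look in a picture, given as the dict that the camera call returned (one of the last four; its "shot" number tells which), for a name from the list of things; names that differ only in an ending like _2 or _b are one class to them, and where a whole thing is asked for, a point or a joint stands for the part that bears it (a point fixed in the world has none). Each returns a list of dicts, best first, with "p" (0 to 1); they miss things now and then, are a little off and sometimes report something else, mostly with a low value. They report only what shows in the picture. A call takes as long as a camera call.
- models.search_frame(picture, target): "centre" ([column, row] in pixels, amid what is visible of it).
- models.cut_out(picture, target): "pixels" (420x560 bool, what is visible of it) and "centre" ([column, row] in pixels, amid what is visible of it).
The state is a dict: "time_s": time; "qpos": joint angles; "joint_velocities": joint speeds; "effort": joint torques, N m; "tool_pos": TCP position; "tool_rot": TCP orientation; "force": force on the tool from outside, world axes, zero at the start; "wrist_torque": the same for the moment, N m; "grip_width": finger opening in m; "grasp_force": force on a finger pad.
Only numpy, scipy, OpenCV 4.12 (cv2) and the standard library are available. Lean on these libraries where they do the work, as an engineer would, in place of code of your own. Each camera call takes 0.05 s, during which the arm holds its last target. There are 200 camera calls.

TASK

Hang the light oak door with the two steel hinge knuckles back on the little white sample cabinet: lift it out of its stand and lower both knuckles onto the cabinet's two upright hinge pins, all the way down, before you let go. It may hang at any angle of swing. Leave the other wooden panel and the brown bottle where they stand.

Things in the scene. Friction and masses are not known exactly. Their poses are not given: they have to be found in the camera images.
- door: Light oak leaf 160 x 14 x 200 mm tall, 0.4 kg, upright in a stand, knuckles away from robot. Two steel knuckles (rings, outer 36, bore 26, 22 tall) on one edge, undersides at z 35 and 145. Origin: on knuckle axis, level with leaf's bottom edge; z up, x from leaf to knuckles, y normal to leaf. Leaf spans x -193 to -33 (balance about -110), y -7 to 7. Knob 20 out of +y face at x -173, z 100.
- cabinet: White doorless box, fixed, 240 tall, x 9..159, y -205..-35. Brackets left of its open front hold two coaxial brass pins: feet z 55, 165, 30 tall, 16 thick, tips 6 (mm). Origin: pin axis at table; x into cabinet, y left, z up. Door home: origin on axis, z 20. Bring it in level, door x along cabinet x, door origin at z 55 to 95 (lower knuckle passes under upper bracket, z 159), then lower.
- panel: Bystander: mid-brown coated panel, 160 x 14 x 200 mm tall, no knuckles. Origin: centre of bottom edge; x along width, z up. Door and panel stand in two equal black fixed stands, left and right, either way round: each 120 long x 82 wide x 37 high, slot 22 wide, its floor 12 above the table, so a leaf must rise 25 to come free.
- bottle: Bystander: brown glass bottle, white cap, 72 mm in diameter, 150 tall, upright on the table beyond the left stand. Origin: centre of its base. (A fixed steel tin, 90 across and 110 tall, stands beyond the right stand.)

How it is judged:
By the outcome, as a careful person would: the job done as asked, in the order asked, and still so for the second after the job is handed in, with the robot touching nothing.
It also fails if it takes over 45 s, if anything falls off the work surface, if the arm or the gripper's body presses on something with over 40 N, if the wrist force passes 120 N, or if a joint passes its speed limit or range.

## Working session

There is one attempt and no reset: what is moved stays moved. The work goes in short steps, Python scripts to look and compute and a tool call to move; the robot and the scene stay as the last step left them, time stands still between calls to the robot, and variables do not carry over. Pictures are saved under pics/ and viewed, at most 10 in all, crops included, and the job is handed in when it is done.

Besides the shell and the picture viewer there is one more tool, called after ">>>" as name(argument=value, ...) on one line, values as JSON. drive_tool: Moves the arm, as the interface text tells. Its arguments: {"type":"object","properties":{"angular":{"type":"array","items":{"type":"array","items":{"type":"number"}}},"delta_pos":{"type":"array","items":{"type":"array","items":{"type":"number"}}},"gripper":{"type":"array","items":{"type":"number"}},"squeeze":{"type":"number"}},"required":["angular","delta_pos","gripper"]}

```bash
mkdir -p pics
cat > h.py <<'E'
import numpy as np, cv2
from scipy.spatial.transform import Rotation as R
from cell import telemetry, eyes, env, models
def Rm(o):
    o=np.array(o,float)
    return o if o.shape==(3,3) else (R.from_euler('xyz',o,degrees=True).as_matrix() if o.size==3 else R.from_quat(o).as_matrix())
def shot(n,save=None):
    p=eyes.read_camera(n)
    if save: cv2.imwrite('pics/'+save+'.png',p['pixels'][:,:,::-1])
    return p
def proj(p,X):
    c=(np.atleast_2d(X)-p['origin'])@Rm(p['orientation']); u=c@np.array(p['mtx']).T
    return u[:,:2]/u[:,2:]
def onz(p,uv,z):
    uv=np.atleast_2d(uv).astype(float); d=np.c_[uv,np.ones(len(uv))]@np.linalg.inv(p['mtx']).T@Rm(p['orientation']).T
    o=np.array(p['origin']); return o+d*((z-o[2])/d[:,2])[:,None]
E
python3 - <<'E'
from h import *
print(env.finger_overhang); print(telemetry.get_obs())
ps=[]
for n in ['scene','side','wrist']:
    p=shot(n,n+'0'); ps.append(p['pixels'])
    print(n,p['origin'],p['orientation'],np.array(p['mtx']).tolist())
    for t in ['door','cabinet','panel','bottle']:
        print(t,[(np.round(d['centre']),round(d['p'],2)) for d in models.search_frame(p,t)][:3])
E
```

```text
0.014
{'time_s': 0.0, 'qpos': array([64.52122359, 18.43922399, -4.0185879 , 83.17449403,  1.29459349,
       78.5407761 , -3.26126088]), 'joint_velocities': array([-0.01835129,  0.0315354 , -0.0885666 , -0.05814708, -0.09934536,
       -0.04071235, -0.04833046]), 'effort': array([-2.26180719e-04, -4.91297507e+01, -4.03852863e-01, -3.12527633e+01,
       -6.39656908e-02,  4.35798825e-02,  1.73731723e-04]), 'tool_pos': array([ 0.28761512, -0.58231837,  0.23546362]), 'tool_rot': array([-1.79890740e+02,  4.37714618e-03,  2.62900796e+01]), 'force': array([ 0.14793051,  0.03565855, -0.20439147]), 'wrist_torque': array([ 0.00770919, -0.00763391,  0.0121422 ]), 'grasp_force': 0.0, 'grip_width': 0.08706056748718617}
scene [ 1.38624303 -0.09318661  0.70381755] [-127.84876207   -1.20550536   83.16844531] [[472.10939058989146, 0.0, 284.9968862677724], [0.0, 472.10939058989146, 204.16115794164708], [0.0, 0.0, 1.0]]
door [(array([143., 174.]), 0.86)]
cabinet [(array([258., 228.]), 0.75)]
panel [(array([420., 157.]), 0.97)]
bottle [(array([446., 234.]), 0.88)]
side [0.37399764 0.76591192 0.66629252] [-129.43583497   -0.92869762 -165.02033293] [[504.70102760221613, 0.0, 284.60742263218555], [0.0, 504.70102760221613, 208.8408956395484], [0.0, 0.0, 1.0]]
door [(array([350., 104.]), 0.7)]
cabinet [(array([221., 140.]), 0.86)]
panel [(array([277., 310.]), 0.68)]
bottle [(array([141., 304.]), 0.79)]
wrist [ 0.35624624 -0.5483884   0.38522753] [ 1.63697097e+02 -5.78168935e-02 -6.36392438e+01] [[347.87439351078706, 0.0, 277.445031956658], [0.0, 347.87439351078706, 211.5881190383419], [0.0, 0.0, 1.0]]
door []
cabinet []
panel []
bottle []
```

View pics/scene0.png

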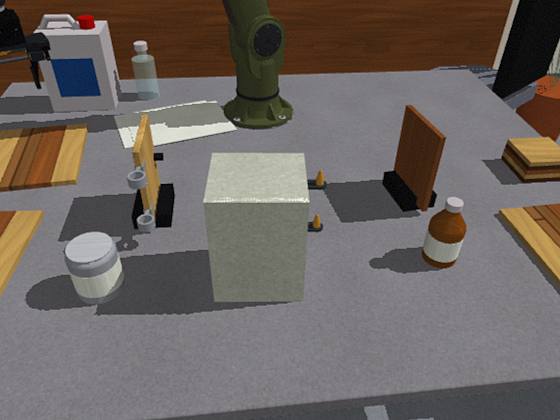

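View pics/side0.png

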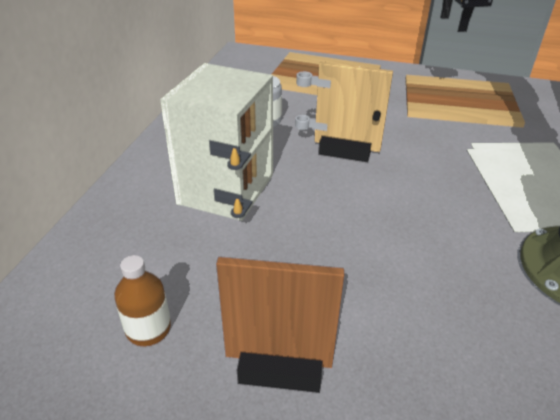

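The door (light oak with knuckles) is in the right stand, at scene (143,174) and side (350,104). The mid-brown panel is in the left stand, at scene (420,157). The pins sit on the cabinet's left front, at scene (320,175) and (317,220). I'll enlarge these areas to pick exact features.

Run:
```python
import cv2,numpy as np
s=cv2.imread('pics/scene0.png'); d=cv2.imread('pics/side0.png')
def c(i,x,y,w,h,f): return cv2.resize(i[y:y+h,x:x+w],(w*f,h*f),interpolation=cv2.INTER_CUBIC)
# tiles 400x300
a=np.vstack([np.hstack([c(s,110,105,100,150,4)[:600]]) ])
t=[c(s,100,105,100,150,4), c(d,290,50,100,150,4)]
cv2.imwrite('pics/z1.png',np.hstack(t))
t=[c(s,200,145,133,80,3), c(s,200,225,133,80,3)]
L=np.vstack([np.vstack(t)])
Rr=c(d,155,60,133,160,3)
cv2.imwrite('pics/z2.png',np.hstack([L,Rr]))
```

```text
(no output)
```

View pics/z1.png

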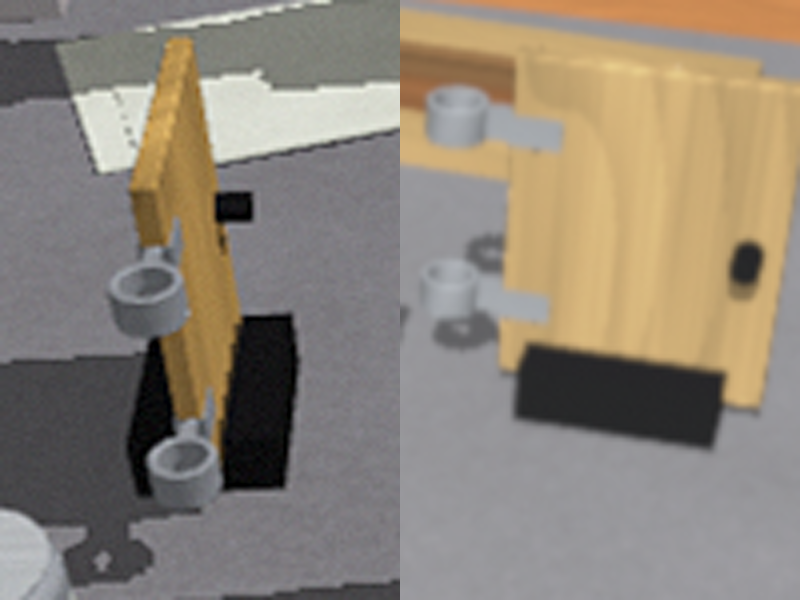

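View pics/z2.png

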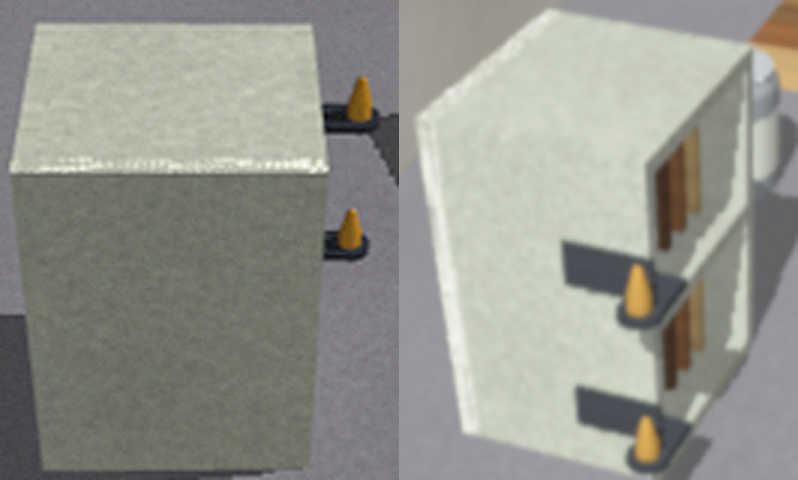

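```bash
cat >> h.py <<'E'
from scipy.optimize import least_squares
def T2(q,P):
    c,s=np.cos(q[2]),np.sin(q[2]); P=np.array(P,float)
    return np.c_[q[0]+c*P[:,0]-s*P[:,1], q[1]+s*P[:,0]+c*P[:,1], P[:,2]]
def fit(obs,q0,nz=0):
    # obs: list of (pic, pts3d mm, uv); q=x,y,yaw[,dz]
    def f(q):
        dz=np.array([0,0,q[3] if nz else 0])
        return np.concatenate([(proj(p,T2(q,np.array(P)/1000)+dz)-np.array(uv)).ravel() for p,P,uv in obs])
    return least_squares(f,q0,loss='soft_l1'),f
E
python3 - <<'E'
from h import *
s=shot('scene');d=shot('side')
def cr(o,k,uv,off=0): return (np.array(uv,float)-[off,0]+.5)/k-.5+np.array(o)
D=[(s,[[0,0,179],[0,0,69],[-33,-7,212],[-33,7,212],[-193,-7,212],[-193,7,212]],cr((100,105),4,[(148,287),(185,459),(133,190),(158,192),(168,38),(190,40)])),
   (d,[[0,0,179],[0,0,69],[-193,7,12],[-33,7,12]],cr((290,50),4,[(458,102),(451,275),(758,410),(502,372)],400))]
C=[(s,[[9,-205,240],[9,-35,240],[159,-35,240],[159,-205,240],[0,0,195],[0,0,85],[159,-35,0],[159,-205,0]],cr((200,145),3,[(35,24),(313,24),(328,170),(11,172),(361,77),(350,209),(305,468),(42,470)])),
   (d,[[9,-205,240],[159,-205,240],[159,-35,240],[9,-35,240],[0,0,195],[0,0,85]],cr((155,60),3,[(749,46),(549,10),(418,117),(650,160),(638,266),(647,418)],399))]
D[0][1][:2]=[[0,0,179],[0,0,69]]
# knuckle tops: underside+22+12
for o in D: o[1][0]=[0,0,145+22+12]; o[1][1]=[0,0,35+22+12]
for nm,O,q0 in [('door',D,[.65,-.3,0]),('cab',C,[.65,0,0])]:
    r,f=fit(O,q0); print(nm,r.x[:2],np.degrees(r.x[2])); print(np.round(f(r.x).reshape(-1,2),1).tolist())
E
```

```text
door [ 0.60028743 -0.27804977] 0.5181090114069214
[[0.1, -0.8], [-0.1, -0.2], [-0.7, 0.1], [0.4, -0.7], [-0.4, 0.3], [0.5, -0.5], [-0.2, -0.2], [-0.3, -0.0], [0.5, 0.1], [-1.4, -0.3]]
cab [0.63834305 0.07581554] -5.227072968271312
[[0.4, 0.2], [-0.6, 0.5], [-0.1, 1.0], [-0.5, 0.4], [0.1, 0.3], [0.3, 0.3], [1.1, 0.5], [-0.0, 0.5], [2.3, 0.2], [0.3, 0.1], [0.2, 0.7], [-0.5, 1.7], [1.0, -0.0], [0.7, -0.4]]
```

Both fits agree to about a pixel:
- **Door:** origin (0.600, -0.278), yaw 0.5°.
- **Pin axis:** (0.638, 0.076), yaw -5.2°.

Next I'll move above the door's balance point.

>>> drive_tool(angular=[[0,0,0.09],[0,0,0.09],[0,0,0.09],[0,0,0.09],[0,0,0.09],[0,0,0],[0,0,0],[0,0,0],[0,0,0],[0,0,0],[0,0,0],[0,0,0],[0,0,0],[0,0,0],[0,0,0],[0,0,0],[0,0,0],[0,0,0],[0,0,0],[0,0,0]], delta_pos=[[0,0,-1.3],[0,0,-1.3],[0,0,-1.3],[0,0,-1.3],[0,0,-1.3],[1.44,-2.17,0],[1.44,-2.17,0],[1.44,-2.17,0],[1.44,-2.17,0],[1.44,-2.17,0],[1.44,-2.17,0],[1.44,-2.17,0],[1.44,-2.17,0],[1.44,-2.17,0],[1.44,-2.17,0],[1.44,-2.17,0],[1.44,-2.17,0],[1.44,-2.17,0],[1.44,-2.17,0],[0,0,0]], gripper=[8.7,8.7,8.7,8.7,8.7,8.7,8.7,8.7,8.7,8.7,8.7,8.7,8.7,8.7,8.7,8.7,8.7,8.7,8.7,8.7])

```text
time_s: 2.85
tool_pos: [0.4893, -0.2727, 0.3018]
tool_rot: [-179.9, -0.1, 0.9]
force: [-0.5, 0.1, -0.3]
grip_width: 0.0872
grasp_force: 0.0
```

Run:
```python
from h import *
p=shot('wrist','w1')
o=telemetry.get_obs(); print(o['tool_pos'],o['tool_rot'],o['qpos'])
q=[.6003,-.2780,np.radians(.52)]
P=T2(q,np.array([[-33,-7,212],[-33,7,212],[-193,-7,212],[-193,7,212],[0,0,179]])/1000)
uv=proj(p,P); print(uv)
im=p['pixels'][:,:,::-1].copy()
for a in uv: cv2.circle(im,tuple(int(round(v)) for v in a),3,(0,0,255),1)
cv2.imwrite('pics/w1o.png',im)
```

```text
[ 0.48782668 -0.27527268  0.30172306] [-1.79991087e+02 -2.51575009e-02  7.45745143e-01] [ 40.40729258   6.7125896  -14.9819701   89.93512682   1.72334349
  83.56275048 -63.92351238]
[[298.89659087 107.90878913]
 [277.59954788 107.72475621]
 [293.706398   320.42097913]
 [275.8856847  320.27758923]
 [287.72357899  60.47202892]]
```

View pics/w1o.png

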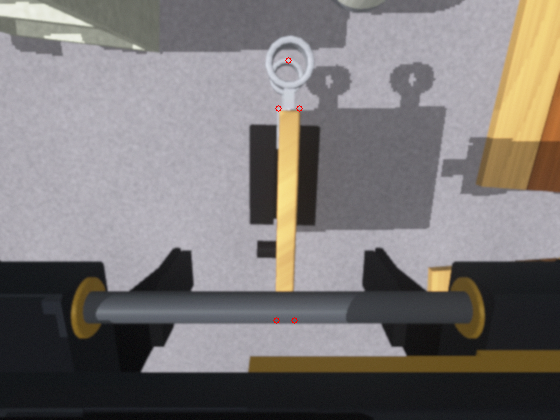

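The wrist view agrees: the leaf's top edge lies along column ~287, with the knuckle at (289,60). I'll descend and grip.

>>> drive_tool(angular=[[0,0,0],[0,0,0],[0,0,0],[0,0,0],[0,0,0],[0,0,0],[0,0,0],[0,0,0],[0,0,0],[0,0,0],[0,0,0],[0,0,0],[0,0,0],[0,0,0],[0,0,0],[0,0,0],[0,0,0],[0,0,0],[0,0,0],[0,0,0]], delta_pos=[[0.1,0.2,1.0],[0.1,0.1,1.0],[0,0,1.0],[0,0,1.0],[0,0,1.0],[0,0,1.0],[0,0,1.0],[0,0,1.0],[0,0,1.0],[0,0,1.0],[0,0,1.0],[0,0,0.8],[0,0,0],[0,0,0],[0,0,0],[0,0,0],[0,0,0],[0,0,0],[0,0,0],[0,0,0]], gripper=[8.7,8.7,8.7,8.7,8.7,8.7,8.7,8.7,8.7,8.7,8.7,8.7,8.7,0,0,0,0,0,0,0], squeeze=40)

```text
time_s: 4.9
tool_pos: [0.4888, -0.2802, 0.1836]
tool_rot: [180.0, -0.0, 0.5]
force: [-0.3, 0.5, -0.4]
grip_width: 0.0388
grasp_force: 0.0
```

>>> drive_tool(angular=[[0,0,0],[0,0,0],[0,0,0],[0,0,0],[0,0,0],[0,0,0],[0,0,0],[0,0,0]], delta_pos=[[0,0,0],[0,0,0],[0,0,0],[0,0,0],[0,0,0],[0,0,0],[0,0,0],[0,0,0]], gripper=[0,0,0,0,0,0,0,0])

```text
time_s: 5.7
tool_pos: [0.4888, -0.2801, 0.1835]
tool_rot: [-180.0, 0.0, 0.5]
force: [0.0, 1.3, -0.5]
grip_width: 0.0138
grasp_force: 39.9
```

The door is gripped: opening 13.8 mm at 40 N. I'll lift it clear, back off, and swing it across in front of the cabinet.

>>> drive_tool(angular=[[0,0,0],[0,0,0],[0,0,0],[0,0,0],[0,0,0],[0,0,0],[0,0,0],[0,0,0],[0,0,0],[0,0,0]], delta_pos=[[0,0,-0.4],[0,0,-0.9],[0,0,-1.0],[0,0,-1.0],[0,0,-1.0],[0,0,-1.0],[0,0,-1.0],[-0.7,0,0],[-0.8,0,0],[-0.7,0,0]], gripper=[0,0,0,0,0,0,0,0,0,0])

```text
time_s: 6.7
tool_pos: [0.4653, -0.2804, 0.2459]
tool_rot: [-180.0, 0.1, 0.5]
force: [-0.0, -0.1, -5.1]
grip_width: 0.0138
grasp_force: 39.9
```

Run:
```python
from h import *
s=shot('scene'); d=shot('side')
o=telemetry.get_obs(); print(o['tool_pos'],o['tool_rot'],o['force'],o['wrist_torque'],o['grip_width'])
for t,z in [('panel',.11),('bottle',.075),('door',.175)]:
    for p in (s,d):
        r=models.search_frame(p,t)
        if r: print(t,r[0]['p'],onz(p,r[0]['centre'],z))
```

```text
[ 0.4649542  -0.28081079  0.24600718] [-1.79999032e+02  1.05675873e-01  4.15321276e-01] [ 0.36343505  0.09844654 -4.84943979] [-0.00358794  0.10493421  0.00686143] 0.013868985336920932
panel 0.8 [[0.46950478 0.35630982 0.11      ]]
panel 0.87 [[0.48878456 0.32372093 0.11      ]]
bottle 0.55 [[0.71780545 0.32428043 0.075     ]]
bottle 0.92 [[0.6992673  0.35221967 0.075     ]]
door 0.65 [[ 0.48203712 -0.28862675  0.175     ]]
door 0.7 [[ 0.46819393 -0.28446634  0.175     ]]
```

>>> drive_tool(angular=[[0,0,0],[0,0,0],[0,0,0],[0,0,0],[0,0,0],[0,0,0],[0,0,0],[0,0,0],[0,0,0],[0,0,0],[0,0,0],[0,0,0],[0,0,0],[0,0,0.02],[0,0,0.02],[0,0,0.02],[0,0,0.02],[0,0,0.02],[0,0,0],[0,0,0]], delta_pos=[[0,-0.7,0],[0,-1.5,0],[0,-2.2,0],[0,-2.4,0],[0,-2.4,0],[0,-2.4,0],[0,-2.4,0],[0,-2.4,0],[0,-2.4,0],[0,-2.4,0],[0,-2.4,0],[0,-2.4,0],[0,-2.4,0],[0,-2.4,0],[0,-2.4,0],[0,-2.0,0],[0,-1.2,0],[0,-0.6,0],[0,0,0],[0,0,0]], gripper=[0,0,0,0,0,0,0,0,0,0,0,0,0,0,0,0,0,0,0,0])

```text
time_s: 9.1
tool_pos: [0.4655, 0.09, 0.2465]
tool_rot: [180.0, -0.0, -5.1]
force: [-0.5, 0.1, -4.6]
grip_width: 0.0139
grasp_force: 39.9
```

Run:
```python
from h import *
s=shot('scene','s2'); d=shot('side','d2'); w=shot('wrist','w2')
o=telemetry.get_obs(); print(o['tool_pos'],o['tool_rot'],o['force'])
y=np.radians(o['tool_rot'][2]); x=o['tool_pos']
q=[x[0]+.1115*np.cos(y),x[1]+.1115*np.sin(y),y]; z=x[2]-.1835+.012
K=np.array([[0,0,.167],[0,0,.057]])+[0,0,z]
cab=[.6383,.0758,np.radians(-5.23)]
tiles=[]
for p,f in ((s,1),(d,1),(w,1)):
    im=p['pixels'][:,:,::-1].copy(); a=proj(p,T2(q,K)); b=proj(p,T2(cab,[[0,0,.195],[0,0,.085]]))
    print(np.round(a,1).tolist(),np.round(b,1).tolist())
    c=a.mean(0).astype(int)
    x0=min(max(c[0]-66,0),560-133); y0=min(max(c[1]-75,0),420-150)
    t=cv2.resize(im[y0:y0+150,x0:x0+133],(399,450),interpolation=cv2.INTER_CUBIC)
    for v in list(a): cv2.circle(t,tuple(((v-[x0,y0]+.5)*3-.5).round().astype(int)),3,(0,0,255),1)
    for v in list(b): cv2.circle(t,tuple(((v-[x0,y0]+.5)*3-.5).round().astype(int)),3,(0,255,0),1)
    print(x0,y0); tiles.append(t)
cv2.imwrite('pics/z3.png',np.hstack(tiles[:2]))
cv2.imwrite('pics/w2.png',w['pixels'][:,:,::-1])
```

```text
[0.46585047 0.08910858 0.24652802] [ 1.79973049e+02 -5.69231234e-04 -5.25151877e+00] [-0.66775043 -0.53328015 -3.8674031 ]
[[317.7, 133.6], [314.5, 179.2]] [[320.1, 170.6], [316.6, 214.7]]
250 81
[[269.1, 130.6], [269.3, 184.8]] [[235.3, 148.3], [238.0, 198.6]]
203 82
[[278.0, 16.9], [277.6, 57.4]] [[272.7, -102.3], [274.4, -19.5]]
211 0
```

View pics/z3.png

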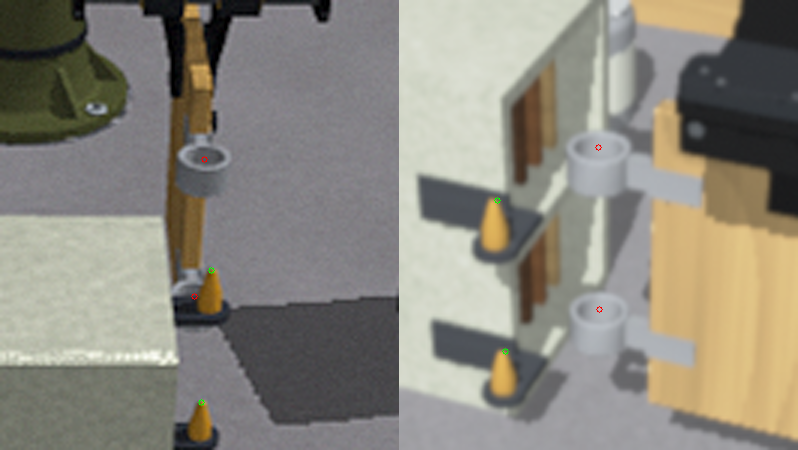

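Both knuckle rings lie where the grasp predicts, at scene crop (204,158) and side crop (599,149). The pin tips are within 1–2 mm of the fit. I'll move in over the pins.

>>> drive_tool(angular=[[0,0,0],[0,0,0],[0,0,0],[0,0,0],[0,0,0],[0,0,0],[0,0,0],[0,0,0],[0,0,0],[0,0,0],[0,0,0]], delta_pos=[[0.4,-0.1,0],[0.7,-0.1,0],[0.7,-0.06,0],[0.7,0,0],[0.7,0,0],[0.7,0,0],[0.7,0,0],[0.7,0,0],[0.6,0,0],[0.36,0,0],[0,0,0]], gripper=[0,0,0,0,0,0,0,0,0,0,0])

```text
time_s: 10.35
tool_pos: [0.529, 0.0863, 0.2464]
tool_rot: [-180.0, 0.0, -5.2]
force: [-0.3, 0.0, -4.4]
grip_width: 0.0137
grasp_force: 39.9
```

Run:
```python
from h import *
s=shot('scene','s3'); d=shot('side','d3')
o=telemetry.get_obs(); print(o['tool_pos'],o['tool_rot'],o['force'])
y=np.radians(o['tool_rot'][2]); x=o['tool_pos']
q=[x[0]+.1115*np.cos(y),x[1]+.1115*np.sin(y),y]; z=x[2]-.1835+.012; print(q,z)
K=np.array([[0,0,.167],[0,0,.057]])+[0,0,z]
tiles=[]
for p in (s,d):
    im=p['pixels'][:,:,::-1].copy(); a=proj(p,T2(q,K)); c=a.mean(0).astype(int)+[0,15]
    x0,y0=c-[40,60]
    t=cv2.resize(im[y0:y0+120,x0:x0+80],(400,600),interpolation=cv2.INTER_CUBIC)
    print(x0,y0,((a-[x0,y0]+.5)*5-.5).round(0).tolist()); tiles.append(t)
cv2.imwrite('pics/z4.png',np.hstack(tiles))
```

```text
[0.5283949  0.0865056  0.24645318] [ 1.79995667e+02  2.66973703e-02 -5.21835270e+00] [-0.64414975  0.34478565 -4.26164914]
[np.float64(0.6394327694638088), np.float64(0.07636450119291206), np.float64(-0.09107743609594476)] 0.07495317858959287
280 128 [[213.0, 113.0], [194.0, 347.0]]
194 106 [[198.0, 94.0], [213.0, 363.0]]
```

View pics/z4.png

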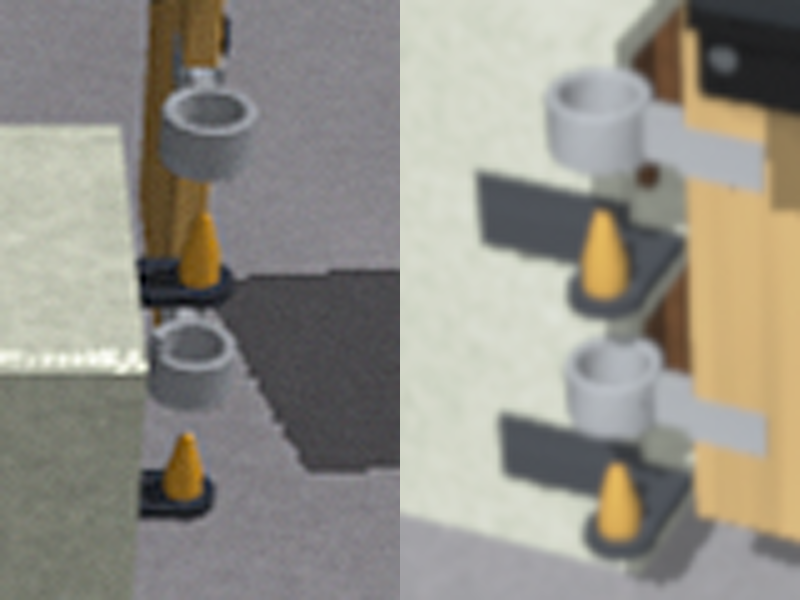

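The knuckles sit right above the pins, to within about 1 mm in both views (upper ring at crop (210,112) over the tip at (205,213)). I'll apply a small correction and lower.

>>> drive_tool(angular=[[0,0,0],[0,0,0],[0,0,0],[0,0,0],[0,0,0],[0,0,0],[0,0,0],[0,0,0],[0,0,0],[0,0,0],[0,0,0]], delta_pos=[[0.08,-0.1,0],[0,0,0.4],[0,0,0.6],[0,0,0.6],[0,0,0.6],[0,0,0.6],[0,0,0.6],[0,0,0.6],[0,0,0.6],[0,0,0.4],[0,0,0]], gripper=[0,0,0,0,0,0,0,0,0,0,0])

```text
time_s: 11.55
tool_pos: [0.529, 0.0872, 0.1958]
tool_rot: [180.0, 0.1, -5.2]
force: [-0.6, 0.4, -4.2]
grip_width: 0.0139
grasp_force: 39.9
```

No contact so far, and there are about 4–5 mm left to lower.

>>> drive_tool(angular=[[0,0,0],[0,0,0],[0,0,0],[0,0,0],[0,0,0]], delta_pos=[[0,0,0.15],[0,0,0.15],[0,0,0.1],[0,0,0.1],[0,0,0]], gripper=[0,0,0,0,0])

```text
time_s: 12.05
tool_pos: [0.5296, 0.0873, 0.1916]
tool_rot: [180.0, -0.0, -5.2]
force: [0.3, 0.4, -4.5]
grip_width: 0.0138
grasp_force: 39.9
```

>>> drive_tool(angular=[[0,0,0],[0,0,0],[0,0,0],[0,0,0]], delta_pos=[[0,0,0.05],[0,0,0.05],[0,0,0.05],[0,0,0]], gripper=[0,0,0,0])

```text
time_s: 12.45
tool_pos: [0.5296, 0.0876, 0.1911]
tool_rot: [180.0, -0.0, -5.2]
force: [-4.4, -0.5, 5.9]
grip_width: 0.0136
grasp_force: 39.9
```

Contact force appears at the expected home height. I'll take one look before letting go.

Run:
```python
from h import *
s=shot('scene'); d=shot('side')
t=[cv2.resize(p['pixels'][y:y+120,x:x+80,::-1],(400,600),interpolation=cv2.INTER_CUBIC) for p,x,y in ((s,280,128),(d,194,106))]
cv2.imwrite('pics/z5.png',np.hstack(t)); print(telemetry.get_obs()['force'])
```

```text
[-5.59372618 -0.39967242  5.26918268]
```

View pics/z5.png

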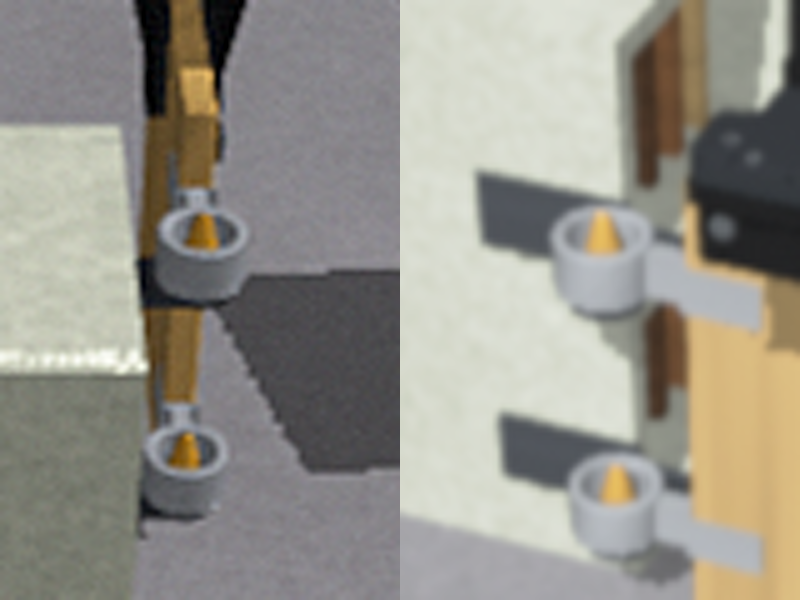

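Both pins stand centred in their rings, the tips protrude above the knuckles, and the knuckles rest on the brackets. I'll release and then rise.

>>> drive_tool(angular=[[0,0,0],[0,0,0],[0,0,0],[0,0,0],[0,0,0],[0,0,0],[0,0,0],[0,0,0],[0,0,0],[0,0,0],[0,0,0],[0,0,0],[0,0,0],[0,0,0]], delta_pos=[[0,0,0],[0,0,0],[0,0,0],[0,0,0],[0,0,0],[0,0,0],[0,0,0],[0,0,0],[0,0,0],[0,0,0],[0,0,0],[0,0,0],[0,0,0],[0,0,0]], gripper=[1.8,2.2,2.8,3.5,4.2,5,5,5,5,5,5,5,5,5], squeeze=10)

```text
time_s: 13.95
tool_pos: [0.5295, 0.0873, 0.19]
tool_rot: [180.0, 0.0, -5.2]
force: [-0.3, -0.3, 0.3]
grip_width: 0.0499
grasp_force: 0.0
```

>>> drive_tool(angular=[[0,0,0],[0,0,0],[0,0,0],[0,0,0],[0,0,0],[0,0,0],[0,0,0],[0,0,0],[0,0,0],[0,0,0],[0,0,0],[0,0,0]], delta_pos=[[0,0,-0.5],[0,0,-1],[0,0,-1],[0,0,-1.5],[0,0,-1.5],[0,0,-1.5],[0,0,-1.5],[0,0,-1.5],[0,0,-1.5],[0,0,-1.5],[0,0,0],[0,0,0]], gripper=[5,5,5,5,5,5,5,5,5,5,5,5])

```text
time_s: 15.15
tool_pos: [0.5295, 0.0874, 0.3201]
tool_rot: [180.0, -0.0, -5.2]
force: [0.2, 0.4, -0.1]
grip_width: 0.05
grasp_force: 0.0
```

Run:
```python
from h import *
s=shot('scene'); d=shot('side')
cv2.imwrite('pics/end.png',np.hstack([cv2.resize(p['pixels'][60:360,x:x+400,::-1],(400,300)) for p,x in ((s,100),(d,80))])); print(telemetry.get_obs()['force'])
```

```text
[0.07465684 0.74231292 0.46234551]
```

View pics/end.png

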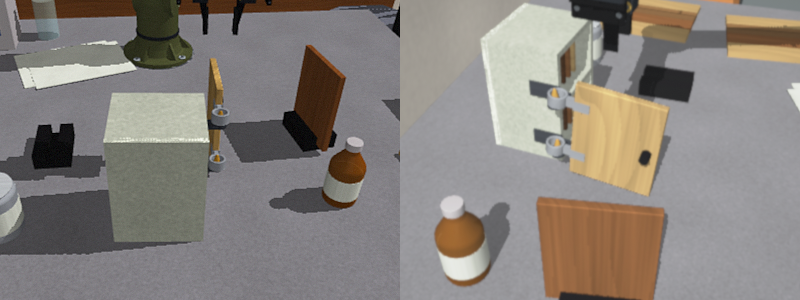

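The door hangs on both pins at crop (220,115) and (217,160), the gripper is clear above it, and the panel and bottle haven't moved. I'll hand it in.

```bash
python3 -c "
from cell import env; print(env.sign_off())"
```

```text
the job is handed in; nothing more can be done
None
```

The oak door hangs with both knuckles fully down on the cabinet's pins, the gripper is clear of it, the panel and bottle were left where they stood, and the job was handed in at about 15 s.

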